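# Snap the cap back on the caramel bottle

### The arm

A 7-joint arm with a two-finger parallel gripper is mounted at the origin on a cart in front of the work surface, level with it; the furniture and walls round the work are solid. World frame = base frame: x ahead of the robot, y to its left, z up, the work surface at z = 0. Lengths are in m, angles in rad, forces in N, time in s.
With the tool pointing down it reaches from about 0.425 to 0.875 m from the base axis. Payload 9.9 kg.
Tool frame: the origin (TCP) lies at the very end of the fingers, on their centre line; the grasp point (between the pads) lies 19 mm behind it; z points along the fingers, y is the line along which they close (so a half turn about z gives the same grasp; the last joint's range is limited). The gripper opens to 85 mm and grips with 20 to 120 N. Pads are 22 mm wide; open, the fingers measure 114 mm over their backs; the gripper's body (76 mm by 85 mm) begins 54 mm behind the grasp point. The pads swing forward as they close: fully open they stand 13 mm farther back than shut.
Start: joints at [1.211, 0.576, 0.025, 1.437, -0.015, 1.129, -0.057], TCP at [0.184, -0.649, 0.231] pointing down, gripper open.
Joint ranges: [-2.76, 2.76], [-0.34, 2.15], [-1.52, 1.57], [0.19, 2.46], [-1.09, 4.23], [0.17, 1.99], [-2.82, 2.82]. Speed limits (rad/s): [2.22, 2.22, 3.01, 3.01, 3.14, 3.14, 3.14].

### API

Orientations are given as a unit quaternion [x, y, z, w].
In Python, from cell import bot gives the robot as it stands.
- The arm moves only by the shell command python3 shift.py 'ROWS' [OPENING]. ROWS is a JSON list of rows, 1 to 10 of them, each an object with the fields sx, sy, sz (the shift in normalised numbers (1 is 0.75 m)), ax, ay, az (a rotation vector in fractions of the full range, 1 being 4 rad); a field left out counts as zero; each row shifts and turns the commanded pose from where the row before left it, along the tool's axes as they then stand; what a row does not reach is not made up. A row lasts 1/12 s, in which the tool goes at most 0.0417 m and 0.125 rad, less where a joint would pass 70% of its speed; a pose out of reach is approached as far as the arm can. OPENING is the finger opening in m, set as the command begins (- or left out keeps the last). The fingers move at their own pace and stop on an object; the grip force is fixed at half the most. Time passes only in rows, so rows that do not move let the fingers close. It prints the time, the measured TCP pose, the force, the opening and the grip force at its end. Shift and turn numbers lie between -1 and 1, and a call with a number outside is refused. Input that does not fit is refused with a message, and nothing moves.
- bot.get_obs(): the state, without advancing time (a new reading comes with each control period).
- bot.grab_frame(name): name is "scene" or "top"; returns the picture (400x640x3 uint8, red, green, blue); there is no depth.
- bot.get_calibration(name): a dict with "K" (3x3 intrinsics, pixels), "rvec" (rotation vector, rad) and "tvec" (3), from world to camera coordinates, as OpenCV has them. Camera axes: x right, y down, z forward; pixel columns grow to the right and rows downward; lengths in m; the calibration is good to about 2 mm. A picture is of the moment at which its call begins. get_calibration takes no time and is no camera call.
- bot.job_done(): hands the job in; it is judged then, once.
The state is a dict: "time_s": time; "joint_positions": joint angles; "qd": joint speeds; "effort": joint torques, N m; "eef_pos": TCP position; "eef_rot": TCP orientation; "force": force on the tool from outside, world axes, zero at the start; "ft_torque": the same for the moment, N m; "finger_gap": finger opening in m; "grip_force": force on a finger pad.
Only numpy, scipy, OpenCV 4.12 (cv2) and the standard library are available. Lean on these libraries where they do the work, as an engineer would, in place of code of your own. Each camera call takes 0.05 s, during which the arm holds its last target. There are 200 camera calls.

### The job

The drink is served, so close the amber caramel bottle: pick up the loose red cap, set it over the open nozzle and press it straight down until you feel it click over the bead, then keep pressing so that it sits fully home on the collar. Finish while still gripping the cap and pushing it down firmly - do not let go of it. The bottle stays standing upright where it is, and the brown bottle, the cup and the milk jug are left alone.

Things in the scene. Friction and masses are not known exactly. Their poses are not given: they have to be found in the camera images.
- bottle_caramel: the open sauce bottle, amber caramel colour with a pale label, 60 mm in diameter, loose (0.3 to 0.6 kg), upright; origin at the centre of its underside, z up its axis. Body 140 mm high; an ivory collar 38 mm wide has its flat top at 154 mm; on it an ivory stud 20 mm wide, 17 mm high, with a snap bead of six sprung segments 27 mm across, 12 mm above the collar; then a cone nozzle
- seat (a point): on the caramel bottle's axis at its collar's top, 154 mm up: the cap's rim rests here when home; z up the axis. Going down, the cap meets the bead with its rim about 12 mm above this; the push needed grows to about 10 N (7 to 15 N) at 9 to 11 mm, drops to nothing (it even pulls down) as the cap clicks, and only after 4 mm more of free travel the rim stops hard on the collar
- nozzle_tip (a point): tip of the open nozzle (a cone, 17 mm tapering to 4 mm), on the axis, 41.5 mm above the seat, 195.5 mm above the bench
- cap: loose red ribbed overcap, a hollow cylinder 34 mm in diameter, 52 mm tall, 20 g, standing on its open rim on the bench; origin at the centre of the open rim, z up to its closed top. Inside 28 mm wide and 47 mm deep, with a lip 22 mm wide 4 to 5.5 mm above the rim and a tapered lead-in below it. Grip it across its sides
- bottle_choc: bystander: the same kind of bottle in dark chocolate brown, 60 mm in diameter, 206 mm tall with its own red cap already on; origin at the centre of its underside
- milk_jug: bystander: steel milk jug, 76 x 120 x 93 mm; origin in the middle of its underside
- cup_latte: bystander: glass cup of milky coffee, 93 x 117 x 68 mm, on a saucer behind the bottles; origin in the middle of its underside

How it is judged:
By the outcome, as a careful person would: the job done as asked, in the order asked, and still so for the second after the job is handed in, while the arm keeps its last pose, push and grip.
It also fails if it takes over 38 s, if anything falls off the work surface, if the arm or the gripper's body presses on something with over 40 N, if the wrist force passes 120 N, or if a joint passes its speed limit or range.

## Working session

There is one attempt and no reset: what is moved stays moved. The work goes in short steps, Python scripts to look and compute and a shell command to move; the robot and the scene stay as the last step left them, time stands still between calls to the robot, and variables do not carry over. Pictures are saved under pics/ and viewed, at most 10 in all, crops included, and the job is handed in when it is done.

```bash
ls; mkdir -p pics; python3 - <<'E'
from cell import bot
import cv2
o=bot.get_obs();print(o)
for n in("scene","top"):
    f=bot.grab_frame(n);cv2.imwrite(f"pics/{n}0.png",f[...,::-1]);print(n,bot.get_calibration(n))
E
```

```text
cell.py
pics
shift.py
{'time_s': 0.0, 'joint_positions': array([ 1.21118646,  0.57654176,  0.02479157,  1.43792696, -0.01498445,
        1.12896321, -0.05648675]), 'qd': array([-0.00119993, -0.00084522,  0.00166228, -0.0011266 ,  0.00045   ,
       -0.00047129,  0.00099212]), 'effort': array([-7.77127771e-04, -7.65750146e+01,  2.25004859e+00, -2.85966057e+01,
        1.52657751e-02,  1.27785860e-02, -3.49134541e-05]), 'eef_pos': array([ 0.18372741, -0.64904566,  0.23042828]), 'eef_rot': array([ 9.90499111e-01,  1.37516635e-01, -1.49550917e-04, -8.14169181e-04]), 'force': array([-0.34160256, -0.62031918,  0.2420717 ]), 'ft_torque': array([-0.03503871,  0.06109666,  0.03861542]), 'grip_force': 0.0, 'finger_gap': 0.08586697247357172}
scene {'K': array([[442.19740665,   0.        , 323.57584302],
       [  0.        , 442.19740665, 206.36976729],
       [  0.        ,   0.        ,   1.        ]]), 'rvec': array([ 0.9999961 , -2.18191569,  1.2806826 ]), 'tvec': array([0.37863594, 0.35250235, 0.73949563])}
top {'K': array([[485.60681857,   0.        , 325.86777247],
       [  0.        , 485.60681857, 205.09729897],
       [  0.        ,   0.        ,   1.        ]]), 'rvec': array([ 2.1703563 , -2.19934681,  0.09170588]), 'tvec': array([0.00442146, 0.59004215, 1.10626953])}
```

View pics/scene0.png

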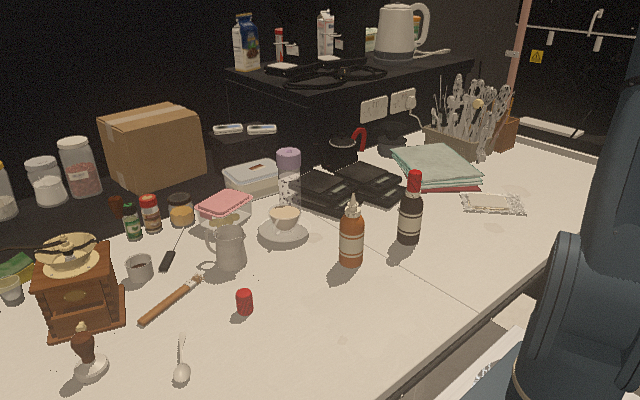

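View pics/top0.png

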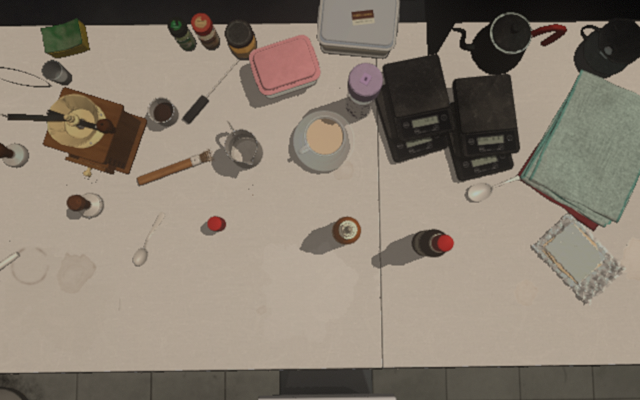

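The scene view shows the loose cap at about (244,302), the caramel bottle at (351,235) with its tip near (352,197), and the brown bottle at (410,210). In the top view the cap is at (216,224), the caramel collar at (347,230) and the brown bottle at (432,243).

```bash
cat > h.py <<'E'
import numpy as np,cv2
from cell import bot
def cal(n):
    c=bot.get_calibration(n);R=cv2.Rodrigues(c["rvec"])[0];return c["K"],R,np.ravel(c["tvec"])
def ray(n,uv):
    K,R,t=cal(n);d=R.T@np.linalg.solve(K,[uv[0],uv[1],1.]);return -R.T@t,d
def plane(n,uv,z):
    c,d=ray(n,uv);return c+d*(z-c[2])/d[2]
def proj(n,p):
    K,R,t=cal(n);q=K@(R@np.array(p)+t);return q[:2]/q[2]
def tri(a,b):
    (c1,d1),(c2,d2)=ray("scene",a),ray("top",b)
    s=np.linalg.lstsq(np.c_[d1,-d2],c2-c1,rcond=None)[0]
    p,q=c1+s[0]*d1,c2+s[1]*d2;return (p+q)/2,np.linalg.norm(p-q)
def red(f):
    h=cv2.cvtColor(f,cv2.COLOR_RGB2HSV);return (((h[...,0]<6)|(h[...,0]>172))&(h[...,1]>170)&(h[...,2]>70)).astype(np.uint8)
E
python3 - <<'E'
from h import *
for n in("scene","top"):
    f=cv2.imread(f"pics/{n}0.png")[...,::-1].copy()
    k,l,s,c=cv2.connectedComponentsWithStats(red(f))
    for i in range(1,k):
        if s[i,4]>60: print(n,s[i],c[i],plane(n,c[i],.026),plane(n,c[i],.045))
    print(plane(n,(0,0),0),'cam',ray(n,(0,0))[0])
f=cv2.imread("pics/scene0.png");a=cv2.resize(f[180:280,310:440],None,fx=4,fy=4,interpolation=2)
g=cv2.imread("pics/top0.png");b=cv2.resize(g[205:265,300:390],None,fx=4,fy=4,interpolation=2)
c=cv2.resize(g[205:245,195:240],None,fx=4,fy=4,interpolation=2)
o=np.zeros((560,760,3),np.uint8);o[:400,:520]=a
o[400:560,:180]=c;cv2.imwrite("pics/c1.png",o)
cv2.imwrite("pics/c2.png",cv2.resize(g[205:265,300:390],None,fx=8,fy=8,interpolation=2))
E
```

```text
scene [351 128  15  23 139] [359.88489209 136.15107914] [ 1.10928225 -0.65785714  0.026     ] [ 1.07322796 -0.6206992   0.045     ]
scene [409 169  13   9  65] [415.50769231 172.21538462] [ 0.73271999 -0.55235468  0.026     ] [ 0.70781371 -0.51832011  0.045     ]
scene [139 197  17  11  89] [147.19101124 202.84269663] [1.11744038 0.23491347 0.026     ] [1.08114458 0.24564123 0.045     ]
[10.32788177 -0.73001867  0.        ] cam [-0.10857568  0.59728051  0.66779053]
top [191  13  21  20 176] [202.07386364  22.70454545] [1.02991403 0.28593909 0.026     ] [1.02099005 0.28117336 0.045     ]
top [538  25  28   6  92] [552.48913043  27.5       ] [ 1.00903913 -0.55149945  0.026     ] [ 1.00046846 -0.54209185  0.045     ]
top [208 217  14  14 148] [214.52027027 223.17567568] [0.55129437 0.2542655  0.026     ] [0.55047085 0.25003584 0.045     ]
top [438 235  15  16 192] [444.77604167 242.63020833] [ 0.49933858 -0.27666597  0.026     ] [ 0.49939439 -0.27190982  0.045     ]
[1.10474984 0.78572954 0.        ] cam [0.50263613 0.00435375 1.14862506]
```

View pics/c1.png

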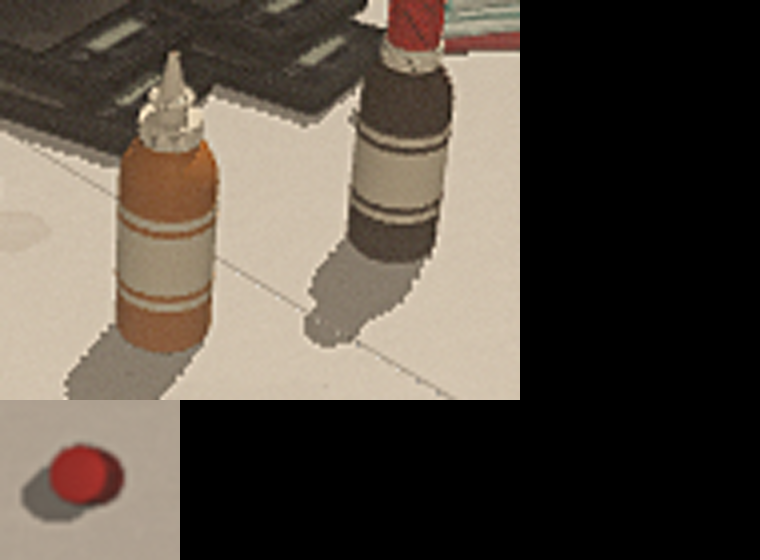

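View pics/c2.png

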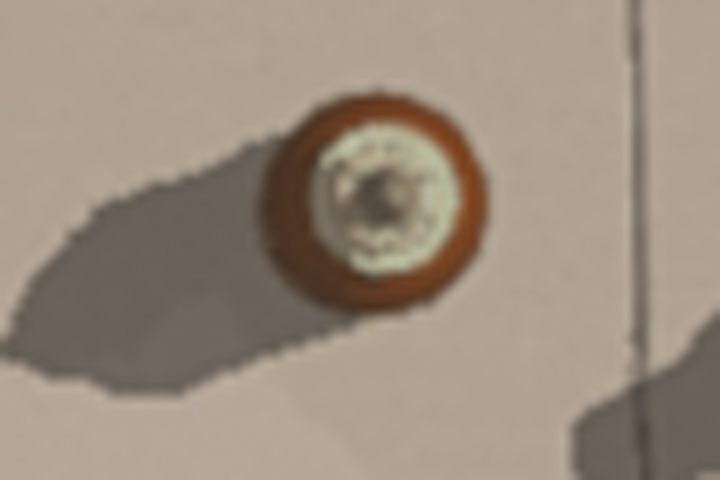

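The crops show the collar centred at top pixel (347.7,229.4), the nozzle tip at scene pixel (353.5,193), and the cap's bright top disk at top pixel (214.6,223.5).

```bash
cat >> h.py <<'E'
from scipy.spatial.transform import Rotation as Ro
def togo(p):
    o=bot.get_obs();R=Ro.from_quat(o["eef_rot"]);d=np.array(p)-o["eef_pos"]
    return R.inv().apply(d).round(4), (R.as_matrix()[:,2]).round(4)
E
python3 - <<'E'
from h import *
print("cap top",plane("top",(214.6,223.5),.052))
f=cv2.imread("pics/scene0.png")[...,::-1].copy()
h=cv2.cvtColor(f,cv2.COLOR_RGB2HSV)
m=(((h[...,0]<8)|(h[...,0]>170))&(h[...,1]>130)).astype(np.uint8)[285:322,228:262]
y,x=np.nonzero(m);print("scene cap bbox",x.min()+228,x.max()+228,y.min()+285,y.max()+285,len(x))
c=plane("top",(214.6,223.5),.052)
def cyl(n,c,r,z0,z1):
    q=np.array([proj(n,(c[0]+r*np.cos(a),c[1]+r*np.sin(a),z)) for a in np.linspace(0,6.28,60) for z in(z0,z1)]);return q.min(0).round(1),q.max(0).round(1)
print("pred",cyl("scene",c,.017,0,.052),"top",cyl("top",c,.017,.052,.052))
b=plane("top",(347.7,229.4),.154);print("collar",b)
print("tip tri",tri((353.5,193),(348,229.5)))
print("pred tip",proj("scene",(*b[:2],.1955)),proj("top",(*b[:2],.1955)))
g=cv2.cvtColor(f,cv2.COLOR_RGB2HSV)
# amber body in both
for n in("scene","top"):
    f=cv2.imread(f"pics/{n}0.png")[...,::-1].copy();h=cv2.cvtColor(f,cv2.COLOR_RGB2HSV)
    m=((h[...,0]>6)&(h[...,0]<16)&(h[...,1]>140)).astype(np.uint8)
    k,l,s,cc=cv2.connectedComponentsWithStats(m)
    for i in range(1,k):
        if s[i,4]>100 and 325<cc[i][0]<370 and 180<cc[i][1]<275: print(n,s[i],cc[i])
print("pred body",cyl("scene",b,.03,0,.13),cyl("top",b,.03,.12,.13))
print(plane("top",(444.8,242.6),.206))
E
```

```text
cap top [0.54943338 0.24829486 0.052     ]
scene cap bbox 236 252 288 315 328
pred (array([235.7, 287.3]), array([253.8, 316.7])) top (array([207.1, 216. ]), array([222.1, 231. ]))
collar [ 0.52939195 -0.04651798  0.154     ]
tip tri (array([ 0.52764379, -0.04520226,  0.19817502]), np.float64(0.0010133768929815063))
pred tip [353.11742037 193.58745174] [348.7718472  228.81606322]
scene [340 215  24  20 376] [351.88829787 225.19414894]
top [337 217  24  26 142] [350.56338028 229.11267606]
pred body (array([338.4, 211.7]), array([364.8, 269.6])) (array([332.7, 215.4]), array([361.4, 244.1]))
[ 0.49992503 -0.23165609  0.206     ]
```

```bash
python3 - <<'E'
from h import *
print(togo((.48,-.45,.31)));print(Ro.from_quat(bot.get_obs()["eef_rot"]).inv().apply([[.5494-.48,.2483+.45,-.15]]))
E
```

```text
(array([ 0.3393, -0.111 , -0.0793]), array([-5.0e-04,  1.4e-03, -1.0e+00]))
[[ 0.25695641 -0.65278141  0.15096055]]
```

Units first: shifts go in shares of 0.75 m and turns go in shares of 4 rad. So 0.034 m / 0.75 = 0.0453, -0.02 m / 0.75 = -0.0267.

```bash
python3 shift.py '[{"sx": 0.0227,"sy": -0.0067,"sz": -0.0267},{"sx": 0.0453,"sy": -0.0147,"sz": -0.0267},{"sx": 0.0453,"sy": -0.0147,"sz": -0.0267},{"sx": 0.0453,"sy": -0.0147,"sz": -0.0267},{"sx": 0.0453,"sy": -0.0147},{"sx": 0.0453,"sy": -0.0147},{"sx": 0.0453,"sy": -0.0147},{"sx": 0.0453,"sy": -0.0147},{"sx": 0.0453,"sy": -0.0147},{"sx": 0.0453,"sy": -0.0147}]' 0.085
python3 shift.py '[{"sx": 0.0133,"sy": -0.04},{"sx": 0.0133,"sy": -0.0467},{"sx": 0.0133,"sy": -0.0467},{"sx": 0.0133,"sy": -0.0467},{"sx": 0.0133,"sy": -0.0467},{"sx": 0.0133,"sy": -0.0467},{"sx": 0.0133,"sy": -0.0467},{"sx": 0.0133,"sy": -0.0467},{"sx": 0.0133,"sy": -0.0467},{"sx": 0.0133,"sy": -0.0467}]'
python3 -c "
from h import *
print(togo((.5494,.2483,.10)))"
```

```text
time_s: 0.93
eef_pos: [0.4674, -0.4602, 0.311]
eef_rot: [0.991, 0.137, -0.0, -0.0]
force: [1.3, -0.8, 0.7]
finger_gap: 0.0852
grip_force: 0.0
time_s: 1.77
eef_pos: [0.468, -0.1006, 0.3112]
eef_rot: [0.991, 0.137, -0.0, 0.0]
force: [0.6, 0.8, 0.5]
finger_gap: 0.0852
grip_force: 0.0
(array([ 0.1734, -0.3135,  0.2112]), array([-3.e-04, -1.e-04, -1.e+00]))
```

In the tool's units: -0.031 m / 0.75 = -0.0413, 0.02 m / 0.75 = 0.0267.

```bash
python3 shift.py '[{"sx": 0.0227,"sy": -0.0413},{"sx": 0.0227,"sy": -0.0413},{"sx": 0.0227,"sy": -0.0413},{"sx": 0.0227,"sy": -0.0413},{"sx": 0.0227,"sy": -0.0413},{"sx": 0.0227,"sy": -0.0413,"sz": 0.0267},{"sx": 0.0227,"sy": -0.0413,"sz": 0.0267},{"sx": 0.0227,"sy": -0.0413,"sz": 0.0267},{"sx": 0.0227,"sy": -0.0413,"sz": 0.0267},{"sx": 0.0227,"sy": -0.0413,"sz": 0.0267}]'
python3 shift.py '[{"sz": 0.04},{"sz": 0.04},{"sz": 0.04},{},{},{}]'
python3 - <<'E'
from h import *
print(togo((.5494,.2483,.014)))
f=bot.grab_frame("scene");cv2.imwrite("pics/s2.png",cv2.resize(f[180:340,140:360],None,fx=3,fy=3)[...,::-1])
E
```

```text
time_s: 2.6
eef_pos: [0.5477, 0.2438, 0.2101]
eef_rot: [0.991, 0.137, -0.0, 0.0]
force: [0.6, -0.2, 0.4]
finger_gap: 0.085
grip_force: 0.0
time_s: 3.1
eef_pos: [0.5484, 0.2426, 0.1227]
eef_rot: [0.991, 0.137, 0.001, -0.0]
force: [1.1, 0.5, 0.2]
finger_gap: 0.0848
grip_force: 0.0
(array([ 0.0024, -0.0052,  0.1087]), array([ 1.1e-03,  7.0e-04, -1.0e+00]))
```

View pics/s2.png

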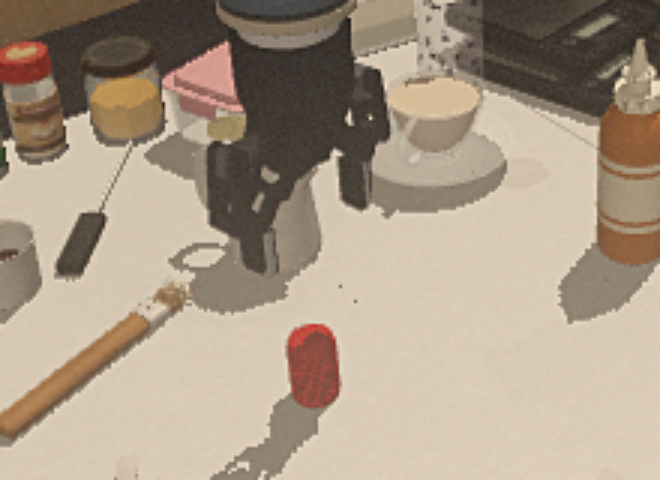

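The open gripper is above the cap, which stands at crop pixel (315,365), and nothing is in the way. I'll descend and grip.

In the tool's units: 0.025 m / 0.75 = 0.0333, 0.02 m / 0.75 = 0.0267.

```bash
python3 shift.py '[{"sx": 0.0032,"sy": -0.0069,"sz": 0.0267},{"sz": 0.0333},{"sz": 0.0333},{"sz": 0.0267},{"sz": 0.0249},{},{},{}]'
python3 -c "
from h import *
print(togo((.5494,.2483,.014)))"
```

```text
time_s: 3.82
eef_pos: [0.5499, 0.2485, 0.0147]
eef_rot: [0.991, 0.137, 0.001, -0.0]
force: [-0.0, 0.0, -0.2]
finger_gap: 0.0848
grip_force: 0.0
(array([-0.0005,  0.0001,  0.0007]), array([ 0.0026,  0.0013, -1.    ]))
```

```bash
python3 shift.py '[{},{},{},{},{},{},{},{},{},{}]' 0.0
python3 -c "
from h import *
print(bot.get_obs()['eef_pos'])"
```

```text
time_s: 4.65
eef_pos: [0.5489, 0.2481, 0.0134]
eef_rot: [0.991, 0.137, 0.0, -0.0]
force: [-1.4, -1.2, 6.8]
finger_gap: 0.0324
grip_force: 58.9
[0.54889631 0.24808934 0.01335422]
```

In the tool's units: -0.03 m / 0.75 = -0.04, -0.02 m / 0.75 = -0.0267.

```bash
python3 shift.py '[{"sz": -0.02},{"sz": -0.04},{"sz": -0.04},{"sz": -0.04},{"sz": -0.04},{"sz": -0.04},{"sz": -0.04},{"sz": -0.04},{"sz": -0.0267},{}]'
python3 -c "
from h import *
print(togo((.529,-.046,.245)))"
```

```text
time_s: 5.48
eef_pos: [0.5502, 0.249, 0.2625]
eef_rot: [0.991, 0.137, 0.003, -0.001]
force: [0.2, 0.8, -0.3]
finger_gap: 0.0325
grip_force: 59.5
(array([-0.1008,  0.2781,  0.0164]), array([ 0.0066,  0.0034, -1.    ]))
```

In the tool's units: 0.034 m / 0.75 = 0.0453, 0.028 m / 0.75 = 0.0373.

```bash
python3 shift.py '[{"sx": -0.0067,"sy": 0.0187},{"sx": -0.0133,"sy": 0.0373},{"sx": -0.016,"sy": 0.0453},{"sx": -0.016,"sy": 0.0453},{"sx": -0.016,"sy": 0.0453},{"sx": -0.016,"sy": 0.0453},{"sx": -0.016,"sy": 0.0453},{"sx": -0.016,"sy": 0.0453},{"sx": -0.0133,"sy": 0.0293},{"sx": -0.0053,"sy": 0.0133}]'
python3 shift.py '[{"sz": 0.0133},{},{},{}]'
python3 - <<'E'
from h import *
print(togo((.529,-.046,.22)),bot.get_obs()["eef_pos"])
for n in("scene","top"):
    f=bot.grab_frame(n);cv2.imwrite(f"pics/{n}3.png",f[...,::-1])
f=cv2.imread("pics/scene3.png");cv2.imwrite("pics/s3c.png",cv2.resize(f[150:280,300:420],None,fx=4.5,fy=4.5,interpolation=2))
E
```

```text
time_s: 6.32
eef_pos: [0.5254, -0.0522, 0.2566]
eef_rot: [0.991, 0.135, -0.001, 0.001]
force: [0.2, 0.3, -0.4]
finger_gap: 0.0328
grip_force: 59.5
time_s: 6.65
eef_pos: [0.5271, -0.0451, 0.2472]
eef_rot: [0.99, 0.139, -0.0, -0.0]
force: [-0.1, -0.6, 0.0]
finger_gap: 0.0323
grip_force: 59.5
(array([0.0015, 0.0014, 0.0272]), array([-7.e-04,  9.e-04, -1.e+00])) [ 0.5271439  -0.04508746  0.24719182]
```

View pics/s3c.png

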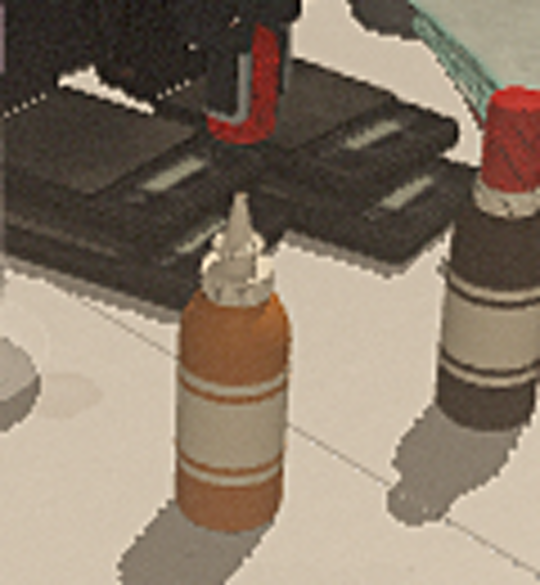

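The cap hangs above the nozzle: rim around crop u 208–275, v 143, with the tip at (239,195). I'll check the lateral offset numerically.

```bash
python3 - <<'E'
from h import *
f=cv2.imread("pics/scene3.png")[...,::-1].copy();h=cv2.cvtColor(f,cv2.COLOR_RGB2HSV)
m=((h[...,0]<8)|(h[...,0]>170))&(h[...,1]>110)&(h[...,2]>40)
m=m[150:186,340:372]
for v in range(22,36): 
    x=np.nonzero(m[v])[0]; print(150+v,(x.min()+340,x.max()+340) if len(x) else None,end=' ')
c=bot.get_obs()["eef_pos"];z=c[2]-.0134
q=np.array([proj("scene",(c[0]+.017*np.cos(a),c[1]+.017*np.sin(a),z)) for a in np.linspace(0,6.28,60)])
print("\npred rim",q.min(0),q.max(0),"tip",proj("scene",(.5285,-.046,.1955)))
print(proj("scene",(.5294,-.0465,.234)),proj("scene",c-[0,0,.0134]))
E
```

```text
172 (np.int64(356), np.int64(361)) 173 (np.int64(356), np.int64(360)) 174 (np.int64(356), np.int64(360)) 175 (np.int64(356), np.int64(360)) 176 (np.int64(346), np.int64(361)) 177 (np.int64(346), np.int64(360)) 178 (np.int64(346), np.int64(360)) 179 (np.int64(347), np.int64(360)) 180 (np.int64(348), np.int64(359)) 181 (np.int64(350), np.int64(357)) 182 None 183 None 184 None 185 None 
pred rim [346.52272394 175.63817106] [361.60043416 182.17871948] tip [353.22631511 193.79165463]
[353.71754616 178.50322998] [354.05253702 178.85861996]
```

In the tool's units: 0.01 m / 0.75 = 0.0133, 0.0015 m / 0.75 = 0.002.

```bash
python3 shift.py '[{"sx": 0.002,"sy": 0.0019,"sz": 0.0067},{"sz": 0.0133},{"sz": 0.0133},{"sz": 0.0133},{"sz": 0.0133},{"sz": 0.0067},{"sz": 0.0067},{},{},{}]'
python3 - <<'E'
from h import *
print(togo((.529,-.046,.1674)),bot.get_obs()["eef_pos"],bot.get_obs()["force"])
f=bot.grab_frame("scene");cv2.imwrite("pics/s4.png",cv2.resize(f[150:280,300:420],None,fx=4.5,fy=4.5,interpolation=2)[...,::-1])
E
```

```text
time_s: 7.58
eef_pos: [0.5293, -0.048, 0.1929]
eef_rot: [0.991, 0.137, 0.0, 0.0]
force: [0.3, 0.1, 0.7]
finger_gap: 0.0327
grip_force: 59.5
(array([ 0.0003, -0.002 ,  0.0255]), array([ 6.e-04,  0.e+00, -1.e+00])) [ 0.52925032 -0.04798097  0.19294413] [0.25444366 0.06637829 0.66677436]
```

View pics/s4.png

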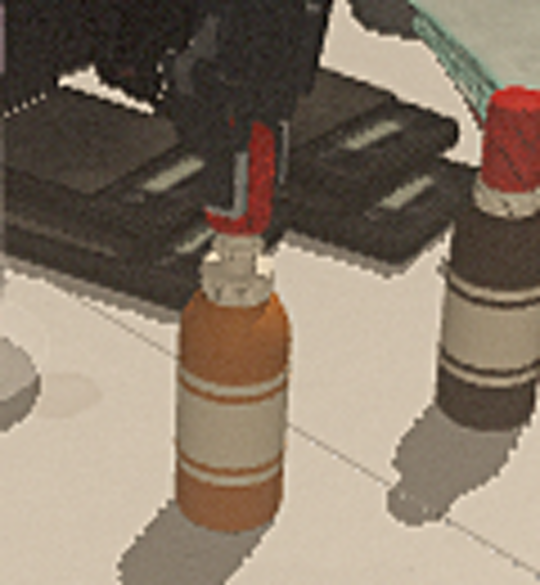

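The cap is over the nozzle, with its rim at crop (239,225) just above the stud and centred. No contact force yet. I'll correct y by 2 mm and go on down.

In the tool's units: 0.003 m / 0.75 = 0.004, -0.002 m / 0.75 = -0.0027.

```bash
python3 shift.py '[{"sy": -0.0027,"sz": 0.004},{"sz": 0.004},{"sz": 0.004},{"sz": 0.0027},{},{}]'
python3 -c "
from h import *
print(togo((.529,-.046,.1674)))"
```

```text
time_s: 8.13
eef_pos: [0.5283, -0.0462, 0.1815]
eef_rot: [0.991, 0.137, -0.0, 0.0]
force: [-0.4, -0.1, 0.7]
finger_gap: 0.0325
grip_force: 59.7
(array([0.0007, 0.    , 0.0141]), array([-3.e-04, -1.e-04, -1.e+00]))
```

In the tool's units: 0.001 m / 0.75 = 0.0013, 0.0005 m / 0.75 = 0.0007.

```bash
python3 shift.py '[{"sx": 0.0007,"sz": 0.0013},{"sz": 0.0013},{"sz": 0.0013},{},{}]'; python3 shift.py '[{"sz": 0.0013},{"sz": 0.0013},{},{}]'
```

```text
time_s: 8.55
eef_pos: [0.5292, -0.046, 0.1789]
eef_rot: [0.991, 0.137, 0.0, 0.0]
force: [-1.1, -0.3, 4.9]
finger_gap: 0.0326
grip_force: 60.1
time_s: 8.88
eef_pos: [0.5294, -0.046, 0.1772]
eef_rot: [0.991, 0.137, 0.001, 0.0]
force: [-0.4, -0.7, 7.3]
finger_gap: 0.0327
grip_force: 60.4
```

In the tool's units: 0.001 m / 0.75 = 0.0013.

```bash
for i in 1 2; do python3 shift.py '[{"sz": 0.0013},{"sz": 0.0013},{},{}]'|egrep 'pos|force|gap'; done
```

```text
eef_pos: [0.5287, -0.0459, 0.1744]
force: [0.6, -0.9, -1.0]
finger_gap: 0.0323
grip_force: 59.5
eef_pos: [0.5285, -0.0458, 0.1721]
force: [-0.1, -0.3, -4.1]
finger_gap: 0.0323
grip_force: 60.1
```

It has clicked: the push rose to about 7 N, then reversed. Next is the free travel down to the hard stop.

In the tool's units: 0.001 m / 0.75 = 0.0013.

```bash
for i in 1 2 3; do python3 shift.py '[{"sz": 0.0013},{"sz": 0.0013},{},{}]'|egrep 'pos|force|gap'; done
```

```text
eef_pos: [0.529, -0.0459, 0.1707]
force: [-0.3, -0.8, -0.9]
finger_gap: 0.0322
grip_force: 60.1
eef_pos: [0.5289, -0.0459, 0.1686]
force: [-0.7, -0.3, -0.7]
finger_gap: 0.0323
grip_force: 60.2
eef_pos: [0.5294, -0.0462, 0.1674]
force: [-1.8, -1.0, 9.1]
finger_gap: 0.0323
grip_force: 61.3
```

```bash
for i in 1 2; do python3 shift.py '[{"sz": 0.0013},{},{},{}]'|egrep 'pos|force|gap|time'; done
```

```text
time_s: 10.88
eef_pos: [0.5298, -0.0462, 0.1674]
force: [-4.2, -1.2, 18.9]
finger_gap: 0.0323
grip_force: 62.3
time_s: 11.22
eef_pos: [0.5303, -0.0462, 0.1673]
force: [-5.7, -1.8, 28.7]
finger_gap: 0.0326
grip_force: 63.3
```

In the tool's units: -0.0005 m / 0.75 = -0.0007.

```bash
python3 shift.py '[{"sx": -0.0007},{},{},{},{},{}]'; python3 - <<'E'
from h import *
f=bot.grab_frame("scene");cv2.imwrite("pics/s5.png",cv2.resize(f[150:280,300:420],None,fx=4.5,fy=4.5,interpolation=2)[...,::-1])
E
```

```text
time_s: 11.72
eef_pos: [0.5299, -0.0463, 0.1673]
eef_rot: [0.991, 0.137, 0.002, 0.001]
force: [-4.5, -0.4, 26.8]
finger_gap: 0.0323
grip_force: 63.0
```

View pics/s5.png

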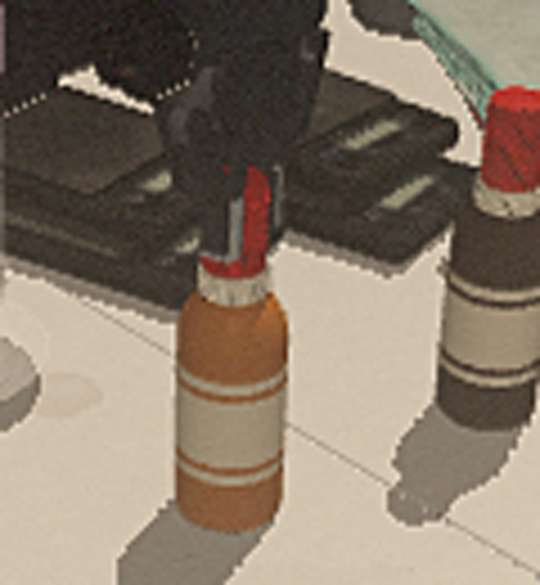

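The cap rim sits on the collar (crop 235,275) and the base hasn't moved, but the bottle's top leans about 1 px. I'll back off the small side load.

In the tool's units: -0.001 m / 0.75 = -0.0013, -0.0007 m / 0.75 = -0.0009.

```bash
python3 shift.py '[{"sx": -0.0013},{"sx": -0.0009},{},{},{},{}]'; python3 - <<'E'
from h import *
f=bot.grab_frame("scene");cv2.imwrite("pics/s6.png",cv2.resize(f[150:280,300:420],None,fx=4.5,fy=4.5,interpolation=2)[...,::-1])
for n in("s3c","s5","s6"):
    g=cv2.imread(f"pics/{n}.png");h=cv2.cvtColor(g,cv2.COLOR_BGR2HSV)
    m=(h[...,0]>6)&(h[...,0]<16)&(h[...,1]>140)
    print(n,[(np.nonzero(m[v,150:320])[0]+150)[[0,-1]].tolist() for v in(320,340,360,490,505)])
E
```

```text
time_s: 12.27
eef_pos: [0.5286, -0.0466, 0.1672]
eef_rot: [0.991, 0.137, 0.003, 0.001]
force: [-3.6, -0.3, 24.6]
finger_gap: 0.0321
grip_force: 62.8
s3c [[182, 286], [183, 289], [182, 286], [182, 280], [182, 276]]
s5 [[182, 285], [183, 286], [180, 286], [178, 280], [196, 276]]
s6 [[182, 286], [182, 287], [181, 286], [178, 280], [184, 277]]
```

In the tool's units: 0.0005 m / 0.75 = 0.0007.

```bash
python3 shift.py '[{"sz": 0.0007},{},{},{},{},{}]' && python3 -c "
from cell import bot
print(bot.job_done())"
```

```text
time_s: 12.82
eef_pos: [0.5289, -0.0466, 0.1672]
eef_rot: [0.991, 0.137, 0.003, 0.001]
force: [-5.5, -0.7, 29.2]
finger_gap: 0.0327
grip_force: 63.4
the job is handed in; nothing more can be done
None
```

The red cap clicked over the bead and sits home on the caramel bottle's collar, still gripped and pressed down at about 29 N; the bottle stayed upright in place, nothing else was touched, and I handed the job in at about 13 s.

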